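Tip the mixer's baffle plate out from under the draining grid

TASK

The mixer's thin round baffle plate has slipped under the draining grid of the pouring tray. Tip the tray by its black grip so that the plate slides by itself right into the open pouring corner, and set the tray back down flat where it stood. Then pick the plate out of that corner and lay it gently on the sloping drainer to dry: flat against the face, its edge down on the lip, about midway along it; knock nothing else about.

Things in the scene. Friction and masses are not known exactly. Their poses are not given: they have to be found in the camera images.
- tray: Loose steel pouring tray, 210 x 210 mm, walls 28 high, 3 thick, floor 3 thick, 0.8 kg, flat on the bench. Two opposite corners are cut: one open (pouring corner, mouth 42 mm between the wall ends), the other closed, with a black grip. Origin: middle of the underside; x along the diagonal from pouring corner to grip, z up. The plate slides at 10 to 15 degrees of tip, along a wall at up to 30.
- tray_grip (a point): Point to hold on the tray's black upright grip: 131 mm from the tray's middle along its x, 56 mm above its underside. The grip is a block fixed to the tray, 12 mm thick along the tray's x, 46 mm wide along y, top 76 mm above the underside (48 above the rim). Held by its wide faces it makes the tool tilt with the tray. Axes as the tray's.
- tray_edge (a point): Middle of the floor's lower edge at the open pouring corner, 125 mm from the tray's middle along -x, on the bench: the edge, along the tray's y, about which the tray tips. Axes as the tray's.
- tray_grid (a point): Inner corner of the draining grid on the tray's diagonal, 6 mm from the tray's middle towards the pouring corner. The grid is fixed in the tray: round bars 4.4 mm thick, 18 mm apart, undersides 21 and tops 26 mm above the tray's underside. It covers all of the floor but a 98 x 98 mm square at the pouring corner.
- tray_spout (a point): Where the plate's centre comes to lie when it rests in the pouring corner against both wall ends: 105 mm from the tray's middle towards -x, 6 mm above the underside. The plate then sticks out 7 mm beyond the floor's edge, in the middle of the 42 mm mouth. Axes as the tray's.
- baffle_center (a point): Centre of the baffle plate: a loose dark steel disc 56 mm in diameter, 6 mm thick, 0.11 kg, with a dark flush plug in the centre and three flush dark screws. z is the disc's axis. At the start it lies flat on the tray's floor under the grid; it is narrow enough to be pinched across its diameter.
- drainer_face: Perforated face of the fixed sloping steel drainer, 120 mm up the slope by 150 mm wide, 30 degrees from level. Origin: middle of the face, on its surface, 65 mm above the bench. x up the slope, y along its width, z out of the face. At the foot (x = -60 mm) a lip 11 mm high stands out of the face over the whole width; sides open. Slippery: the plate slides down onto the lip.
- drainer_place (a point): Where the plate's centre lies when it rests flat on the face with its edge on the middle of the lip: 32 mm down the slope from the face's middle, 3 mm out of the face. Axes as drainer_face.
- beaker_center (a point): Bystander: open stainless beaker, 80 mm across the rim, 95 mm high; point on its axis 47 mm up.
- bottle_center (a point): Bystander: white wash-up bottle with a blue cap, 60 mm across, 150 mm high; point on its axis 75 mm up.
- brush: Bystander: blue cleaning brush lying on the bench; origin under its middle, x along it.
Things that resemble listed ones, but are neither listed nor needed, are in the scene too. What is shaped like the part that bears drainer_face but green or yellow is not meant.

How it is judged:
On the way:
1. the plate has slid into the pouring corner (centre within 8 mm of its place there) and the tray stands flat on the bench again (distance between baffle_center and tray_spout below 0.008 m and angle between tray's own z axis and vertical below 0.04 rad and contact force between the fingers and tray below 0.1 N), for 0.2 s.
At the end, for the whole second after the job is handed in: The plate lies still and flat on the drainer's face (within 5 degrees), its edge on the lip (within 5 mm), its centre within 35 mm of the middle of the width; the tray stands flat on the bench within 50 mm of where it stood (x of baffle_center in the frame of drainer_face between -0.037 and -0.027 m and y of baffle_center in the frame of drainer_face between -0.035 and 0.035 m and z of baffle_center in the frame of drainer_face between 0 and 0.006 m and angle between the z axis of baffle_center and the z axis of drainer_face, either way round below 0.08 rad and linear speed of baffle below 0.02 m/s and angle between tray's own z axis and vertical below 0.04 rad and height (world z) of tray below 0.004 m and distance of tray from where it was at the start of the episode below 0.05 m); the robot touches nothing.
It fails at once if the fingers touch the plate while it is in the tray and still more than 30 mm from its place in the pouring corner (contact force between the fingers and baffle above 0.3 N and horizontal distance between baffle_center and tray_spout above 0.03 m and horizontal distance between baffle_center and tray below 0.12 m and z of baffle_center in the frame of tray below 0.012 m).
It fails at once if the plate is dropped or thrown onto the drainer (moves faster than 0.5 m/s within 60 mm of its place there) (distance between baffle_center and drainer_place below 0.06 m and linear speed of baffle above 0.5 m/s).
It fails at once if the beaker, the bottle or the brush is moved more than 30 mm or tipped over (distance of any of beaker_center, bottle_center, brush from where it was at the start of the episode above 0.03 m or angle between any of beaker_center, bottle_center's own z axis and vertical above 0.4 rad).
It also fails if it takes over 58 s, if anything falls off the work surface, if the arm or the gripper's body presses on something with over 40 N, if the wrist force passes 120 N, or if a joint passes its speed limit or range.

ROBOT

A 6-joint arm with a two-finger parallel gripper is mounted at the origin on the work surface. World frame = base frame: x ahead of the robot, y to its left, z up, the work surface at z = 0. Lengths are in m, angles in rad, forces in N, time in s.
With the tool pointing down it reaches from about 0.25 to 0.775 m from the base axis. Payload 4 kg.
Tool frame: the origin (TCP) lies on the centre line of the jaws, within the pads' length; the fingertips stand 17 mm ahead of it and the grasp point (between the pads) lies 2 mm behind it; z points along the fingers, y is the line along which they close (so a half turn about z gives the same grasp; the last joint's range is limited). The gripper opens to 94 mm and grips with 3 to 60 N. Pads are 16 mm wide; open, the fingers measure 119 mm over their backs; the gripper's body (75 mm by 177 mm) begins 78 mm behind the grasp point.
Start: joints at [1.225, 0.087, 1.371, -0, 1.684, -0.103], TCP at [0.132, 0.534, 0.223] pointing down, gripper open.
Joint ranges: [-3.1, 3.1], [-0.76, 2.03], [0.27, 2.55], [-1.08, 4.22], [0.17, 2.65], [-2.57, 2.57]. Speed limits (rad/s): [2.79, 2.79, 3.14, 3.14, 3.14, 3.14].

INTERFACE

Orientations are given as [roll, pitch, yaw] about the fixed x, y, z axes, in that order (R = Rz(yaw) Ry(pitch) Rx(roll)).
In Python, from bench import robot gives the robot as it stands.
- The arm moves only by the tool servo_tool, never from a script. Its argument "plan" is a list of rows, each a list of 7 numbers: the shift along the tool's x, y, z normalised to -1 to 1, where 1 is 0.1 m, then the turn, a rotation vector about the tool's x, y, z normalised to -1 to 1, where 1 is pi/2 rad, then the finger opening in mm, from 0 to 94. In form: [[x, y, z, ax, ay, az, gripper], ...]. A call has 1 to 12 rows; each row is the pose to reach, as a shift and turn from the pose commanded when the call began, along the tool's axes at that moment; what a row does not reach only later rows make up. A row lasts 1/12 s, in which the tool goes at most 41.7 mm and 7.16 degrees, less where a joint would pass 70% of its speed; a pose out of reach is approached as far as the arm can. A call with a number of a shift or a turn outside -1 to 1 is refused whole. A call with a gripper value outside its range is refused whole. The fingers move at their own pace and stop on an object; the grip force is fixed at half the most. Time passes only in rows, so rows that repeat a pose let the fingers close. It gives the time, the measured TCP pose, the force, the opening and the grip force at its end, in the units of the state.
- robot.get_obs(): the state, without advancing time (a new reading comes with each control period).
- robot.snapshot(name): name is "scene" or "top" or "wrist"; returns the picture (384x512x3 uint8, red, green, blue); there is no depth.
- robot.camera_params(name): a dict with "camera_matrix" (3x3 intrinsics, pixels), "rvec" (rotation vector, rad) and "tvec" (3), from world to camera coordinates, as OpenCV has them; the wrist camera has in their place "tool_from_camera" (4x4, takes a point from camera to tool coordinates, whose origin is the TCP and whose axes are the flange's). Camera axes: x right, y down, z forward; pixel columns grow to the right and rows downward; lengths in m; the calibration is good to about 2 mm. A picture is of the moment at which its call begins: read the wrist's pose just before it. camera_params takes no time and is no camera call.
- robot.close_job(): hands the job in; it is judged then, once.
Trained networks look in the newest picture that a camera, given by its name, has taken for a name from the list of things; names that differ only in an ending like _2 or _b are one class to them, and where a whole thing is asked for, a point or a joint stands for the part that bears it (a point fixed in the world has none). Each returns a list of dicts, best first, with "conf" (0 to 1); they miss things now and then, are a little off and sometimes report something else, mostly with a low value. They report only what shows in the picture. A call takes as long as a camera call. They do not tell look-alikes from the thing itself.
- robot.find_in(thing, camera): "extent" ([centre column, centre row, width, height] in pixels, round what is visible of it).
The state is a dict: "time": time; "joint_positions": joint angles; "qvel": joint speeds; "joint_torque": joint torques, N m; "tool_pos": TCP position; "ee_rot": TCP orientation; "wrist_force": force on the tool from outside, world axes, zero at the start; "wrist_torque": the same for the moment, N m; "width": finger opening in m; "finger_force": force on a finger pad.
Only numpy, scipy, OpenCV 4.12 (cv2) and the standard library are available. Lean on these libraries where they do the work, as an engineer would, in place of code of your own. Each camera call takes 0.05 s, during which the arm holds its last target. There are 200 camera calls.

## Working session

There is one attempt and no reset: what is moved stays moved. The work goes in short steps, Python scripts to look and compute and a tool call to move; the robot and the scene stay as the last step left them, time stands still between calls to the robot, and variables do not carry over. Pictures are saved under pics/ and viewed, at most 10 in all, crops included, and the job is handed in when it is done.

Besides the shell and the picture viewer there is one more tool, called after ">>>" by a JSON object that holds its "api" and its "payload". servo_tool: Moves the arm, as the interface text tells. Scaled input: -1 to 1 covers 0.1 m each way for a shift and pi/2 rad each way for a turn. Its arguments: {"type":"object","properties":{"plan":{"type":"array","items":{"type":"array","items":{"type":"number"}}}},"required":["plan"]}

```bash
mkdir -p pics; cat > h.py <<'E'
import numpy as np, cv2
from bench import robot
from scipy.spatial.transform import Rotation as R
def save(n,f):
    im=robot.snapshot(n); cv2.imwrite('pics/'+f,im[:,:,::-1]); return im
def cam(n):
    p=robot.camera_params(n); K=np.array(p['camera_matrix'],float)
    if 'rvec' in p:
        Rc=cv2.Rodrigues(np.array(p['rvec'],float))[0]; t=np.array(p['tvec'],float).ravel()
        return K,Rc,t
    o=robot.get_obs(); T=np.eye(4); T[:3,:3]=R.from_euler('xyz',o['ee_rot']).as_matrix(); T[:3,3]=o['tool_pos']
    M=np.linalg.inv(T@np.array(p['tool_from_camera'])); return K,M[:3,:3],M[:3,3]
def ray(c,u,v,z):
    K,Rc,t=c; d=Rc.T@np.linalg.inv(K)@[u,v,1]; o=-Rc.T@t
    return o+d*(z-o[2])/d[2]
def proj(c,P):
    K,Rc,t=c; q=(K@(Rc@np.atleast_2d(P).T+t[:,None])).T; return q[:,:2]/q[:,2:]
E
python3 - <<'E'
from h import *
a=save('top','top.png'); b=save('scene','scene.png')
for n in ['tray','tray_grip','tray_grid','baffle_center','drainer_face','beaker_center','bottle_center','brush']:
    for c in ['top','scene']:
        print(n,c,[(np.round(d['extent']).tolist(),round(d['conf'],2)) for d in robot.find_in(n,c)])
for c in ['top','scene']:
    k=cam(c); print(c,(-k[1].T@k[2]).round(3),k[0][0,0])
print(robot.get_obs())
E
```

```text
tray top [([151.0, 197.0, 106.0, 96.0], 0.8)]
tray scene [([325.0, 189.0, 90.0, 70.0], 0.77)]
tray_grip top [([151.0, 198.0, 101.0, 95.0], 0.93)]
tray_grip scene [([328.0, 190.0, 86.0, 73.0], 0.57)]
tray_grid top [([149.0, 199.0, 100.0, 97.0], 0.85)]
tray_grid scene [([327.0, 190.0, 86.0, 73.0], 0.64)]
baffle_center top [([154.0, 200.0, 21.0, 23.0], 0.68)]
baffle_center scene [([325.0, 190.0, 14.0, 11.0], 0.62), ([209.0, 253.0, 69.0, 21.0], 0.41), ([326.0, 190.0, 86.0, 68.0], 0.25)]
drainer_face top [([322.0, 205.0, 65.0, 67.0], 0.92), ([419.0, 204.0, 56.0, 65.0], 0.84), ([356.0, 300.0, 65.0, 77.0], 0.8)]
drainer_face scene [([110.0, 186.0, 50.0, 53.0], 0.92), ([168.0, 131.0, 47.0, 42.0], 0.8), ([185.0, 184.0, 50.0, 52.0], 0.58)]
beaker_center top [([158.0, 105.0, 34.0, 36.0], 0.68)]
beaker_center scene [([339.0, 247.0, 31.0, 41.0], 0.86)]
bottle_center top [([223.0, 99.0, 24.0, 41.0], 0.95)]
bottle_center scene [([275.0, 257.0, 24.0, 38.0], 0.88)]
brush top [([293.0, 128.0, 71.0, 20.0], 0.95)]
brush scene [([209.0, 251.0, 66.0, 20.0], 0.93)]
top [ 0.339 -0.156  0.971] 374.6555967363304
scene [ 1.25  -0.18   1.045] 390.2267905562443
{'time': 0.9, 'joint_positions': array([ 1.22491707e+00,  8.71751241e-02,  1.37065882e+00,  3.35329233e-05,
        1.68358370e+00, -1.03128018e-01]), 'qvel': array([ 9.06006660e-05,  9.58341701e-06, -6.85713200e-04, -3.89384782e-04,
        1.52536410e-03,  9.52288058e-06]), 'joint_torque': array([ 1.19035620e-03, -3.40038157e+01, -3.02599025e+01,  7.20236124e-02,
        2.37088348e-02,  9.34030282e-06]), 'tool_pos': array([0.13222702, 0.5339072 , 0.22254041]), 'ee_rot': array([ 3.14141514e+00, -1.51258217e-05,  2.89884519e+00]), 'wrist_force': array([-0.94475912, -0.04739096,  1.21327035]), 'wrist_torque': array([0.01536273, 0.03048589, 0.00582104]), 'finger_force': 0.0, 'width': 0.09375821579854007}
```

View pics/top.png

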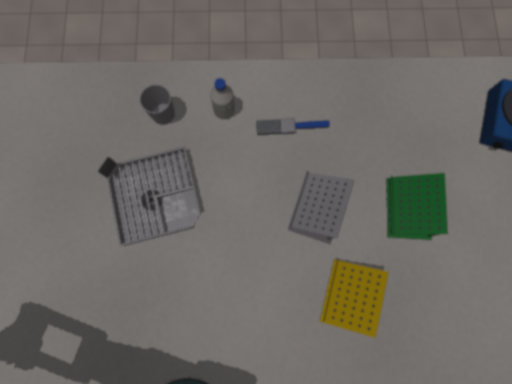

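View pics/scene.png

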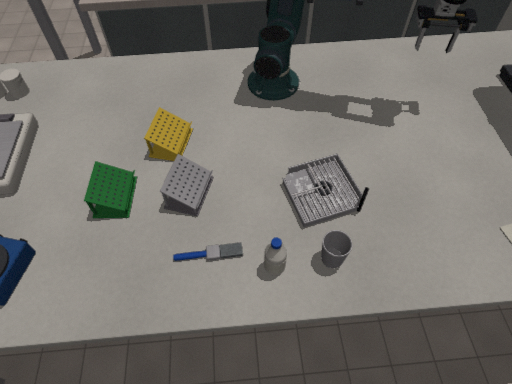

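Top: tray at (155,197), grip (109,167), mouth about (197,222), plate under the grid about (152,200). Drainers: grey (322,205) is the steel one. Green (417,206) and yellow (356,300) are look-alikes. A close crop to check these:

```bash
python3 - <<'E'
from h import *
im=cv2.imread('pics/top.png')
a=cv2.resize(im[140:250,95:215],None,fx=5,fy=5,interpolation=cv2.INTER_CUBIC)
b=cv2.resize(im[160:250,285:360],None,fx=5,fy=5,interpolation=cv2.INTER_CUBIC)
o=np.zeros((550,600,3),np.uint8);o[:]=a; cv2.imwrite('pics/a.png',o); cv2.imwrite('pics/b.png',b)
k=cam('top')
for n,u,v,z in [('grip',109,167,.05),('mouth',197,222,.0),('plate',152,200,.006),('drainer',324,205,.065)]: print(n,ray(k,u,v,z).round(3))
E
```

```text
grip [0.618 0.198 0.05 ]
mouth [ 0.48  -0.021  0.   ]
plate [0.539 0.097 0.006]
drainer [ 0.507 -0.342  0.065]
```

View pics/a.png

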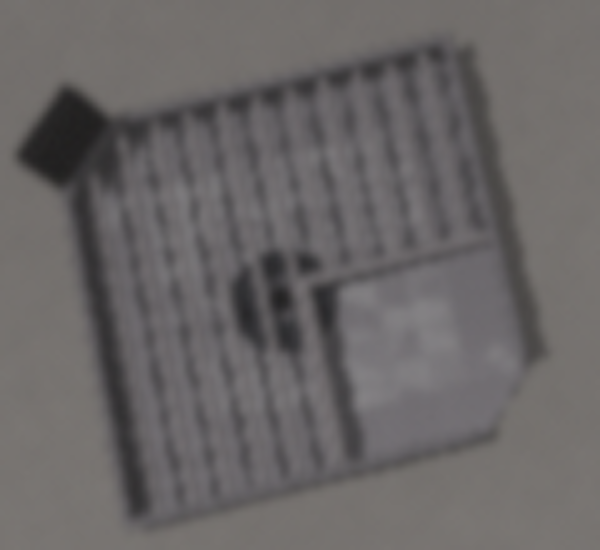

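View pics/b.png

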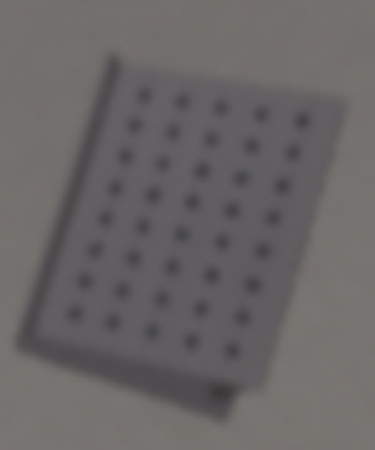

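Crop a: wall-cornered tray, grip top centre near crop (64,138), mouth ends at (495,437)/(530,350). The plate lies under the grid at about (275,305). Crop b: grey steel drainer, with its lip on the left (+y side) and its high edge on the right. Next I'll fit both poses.

```bash
cat >> h.py <<'E'
from scipy.optimize import least_squares
def pose2(x,y,yaw,tilt=0,z=0): # 4x4
    T=np.eye(4); T[:3,:3]=(R.from_euler('z',yaw)*R.from_euler('y',-tilt)).as_matrix(); T[:3,3]=[x,y,z]; return T
def ap(T,P): return np.atleast_2d(P)@T[:3,:3].T+T[:3,3]
def fit(c,P,uv,x0,tilt=0,z=0):
    f=lambda p:(proj(c,ap(pose2(*p,tilt,z),P))-uv).ravel()
    s=least_squares(f,x0,loss='soft_l1'); return s.x,f(s.x).reshape(-1,2)
def tool(T): # tool pose helper
    o=robot.get_obs(); return R.from_euler('xyz',o['ee_rot']),np.array(o['tool_pos'])
def move(target_pos,target_R):
    r,p=tool(0); d=r.inv().apply(np.array(target_pos)-p); w=(r.inv()*target_R).as_rotvec()
    return (d/.1).round(3),(w/(np.pi/2)).round(3)
E
python3 - <<'E'
from h import *
k=cam('top')
P=np.array([[0,-148.5,28],[0,148.5,28],[-125,-23.5,28],[-125,23.5,28],[131,0,76]])/1e3
uv=np.array([[455,40],[132,525],[530,350],[495,437],[64,138]])/5+[95,140]
# which corner is +y? x axis=(.535,.845)-> y=(-.845,.535): lower x => lower image
t,r=fit(k,P,uv,[.55,.09,1.0]); print('tray',t.round(4),r.round(1).tolist())
T=pose2(*t); print({n:ap(T,np.array(v)/1e3)[0].round(4).tolist() for n,v in dict(grip=[131,0,56],edge=[-125,0,0],spout=[-105,0,6]).items()})
Pd=np.array([[60,75,0],[60,-75,0],[-60,75,11],[-60,-75,11]])/1e3
uvd=np.array([[348,97],[265,390],[112,58],[20,347]])/5+[285,160]
for s in (1,-1):
    P2=Pd*[1,s,1]; d,r=fit(k,P2,uvd,[.507,-.342,-1.6],np.pi/6,.065); print('dr',d.round(4),r.round(1).tolist())
c=ray(k,95+275/5,140+303/5,.009); print('plate in tray',(np.linalg.inv(T)@np.r_[c,1]).round(4))
print('beaker',ray(k,158,98,.095),'bottle',ray(k,221,86,.15))
E
```

```text
tray [0.5467 0.0823 1.0322] [[0.2, -0.4], [1.8, 0.7], [0.9, 1.3], [-1.8, -0.2], [-1.5, -2.1]]
{'grip': [0.6139, 0.1947, 0.056], 'edge': [0.4826, -0.025, 0.0], 'spout': [0.4928, -0.0079, 0.006]}
dr [ 0.5081 -0.3384 -1.8993] [[-0.7, 0.1], [-0.1, 0.7], [-0.2, 0.2], [1.7, -2.1]]
dr [ 0.6161 -0.3427 -1.309 ] [[-0.3, 2.2], [-3.7, -112.5], [0.6, 26.5], [1.3, -85.4]]
plate in tray [0.0111 0.0181 0.009  1.    ]
beaker [0.7835359  0.06804639 0.095     ] bottle [ 0.7843121  -0.09522597  0.15      ]
```

>>> {"api": "servo_tool", "payload": {"plan": [[-0.3, -0.12, 0, 0, 0, 0, 60], [-0.65, -0.26, 0, 0, 0, 0, 60], [-1, -0.39, 0, 0, 0, 0, 60]]}}

```text
time: 1.15
tool_pos: [0.2202, 0.4714, 0.2225]
ee_rot: [3.141, 0.0, 2.901]
wrist_force: [1.8, 1.1, 1.1]
width: 0.0776
finger_force: 0.0
```

>>> {"api": "servo_tool", "payload": {"plan": [[-0.3, -0.12, 0, 0, 0, 0, 60], [-0.65, -0.26, 0, 0, 0, 0, 60], [-1, -0.39, 0, 0, 0, 0, 60]]}}

```text
time: 1.4
tool_pos: [0.3086, 0.409, 0.2228]
ee_rot: [3.141, 0.0, 2.899]
wrist_force: [0.3, 0.1, 0.1]
width: 0.0609
finger_force: 0.0
```

>>> {"api": "servo_tool", "payload": {"plan": [[-0.3, -0.12, 0, 0, 0, 0, 60], [-0.65, -0.26, 0, 0, 0, 0, 60], [-1, -0.39, 0, 0, 0, 0, 60]]}}

```text
time: 1.65
tool_pos: [0.3965, 0.347, 0.2228]
ee_rot: [3.141, 0.0, 2.899]
wrist_force: [0.7, 0.1, 0.2]
width: 0.0598
finger_force: 0.0
```

>>> {"api": "servo_tool", "payload": {"plan": [[-0.3, -0.12, 0, 0, 0, 0, 60], [-0.65, -0.26, 0, 0, 0, 0, 60], [-1, -0.39, 0, 0, 0, 0, 60]]}}

```text
time: 1.9
tool_pos: [0.4842, 0.285, 0.2227]
ee_rot: [3.141, 0.0, 2.899]
wrist_force: [0.2, 0.4, 0.2]
width: 0.0601
finger_force: 0.0
```

>>> {"api": "servo_tool", "payload": {"plan": [[-0.3, -0.12, 0, 0, 0, 0.06, 60], [-0.65, -0.26, 0, 0, 0, 0.12, 60], [-1, -0.39, 0, 0, 0, 0.19, 60], [-1, -0.39, 0, 0, 0, 0.19, 60], [-1, -0.39, 0, 0, 0, 0.19, 60]]}}

```text
time: 2.32
tool_pos: [0.5717, 0.223, 0.2215]
ee_rot: [-3.141, -0.001, 2.598]
wrist_force: [0.3, 0.3, 0.6]
width: 0.06
finger_force: 0.0
```

```bash
python3 - <<'E'
from h import *
o=robot.get_obs(); print(o['time'],o['tool_pos'],o['ee_rot'],o['joint_positions'].round(2),o['width'])
k=cam('wrist'); im=save('wrist','w1.png')
for n in ['tray_grip','baffle_center','tray']: print(n,[(np.round(d['extent']).tolist(),round(d['conf'],2)) for d in robot.find_in(n,'wrist')])
T=pose2(.5467,.0823,1.0322)
P=np.array([[137,23,76],[137,-23,76],[125,23,76],[125,-23,76],[-125,23.5,28],[-125,-23.5,28],[0,148,28],[0,-148,28]])/1e3
uv=proj(k,ap(T,P));print(uv.round())
im=im[:,:,::-1].copy()
for u in uv:
    if abs(u).max()<600: cv2.circle(im,tuple(int(x) for x in u),3,(0,0,255),1)
cv2.imwrite('pics/w1m.png',im)
print(move([.6139,.1947,.15],R.from_euler('xyz',[np.pi,0,2.603])))
E
```

```text
2.3167 [0.57169108 0.22299551 0.22148261] [-3.14064351e+00 -1.42057177e-03  2.59802698e+00] [ 0.28  0.23  1.21  0.    1.7  -0.75] 0.05996443866847334
tray_grip [([150.0, 187.0, 240.0, 230.0], 0.7)]
baffle_center [([153.0, 195.0, 47.0, 42.0], 0.78)]
tray [([148.0, 187.0, 237.0, 227.0], 0.85)]
[[258. 208.]
 [258. 251.]
 [245. 208.]
 [246. 251.]
 [ 23. 194.]
 [ 32. 233.]
 [122.  76.]
 [149. 323.]]
(array([-0.537, -0.038,  0.729]), array([ 0., -0., -0.]))
```

View pics/w1m.png

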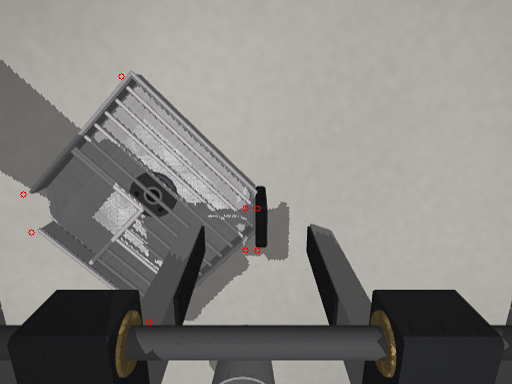

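```bash
python3 - <<'E'
from h import *
k=cam('wrist')
P=np.array([[0,148.5,28],[-125,23.5,28],[-125,-23.5,28]])/1e3
uv=np.array([[132,72],[31,193],[40,233]])
t,r=fit(k,P,uv,[.5467,.0823,1.03]); print(t.round(4),r.round(1).tolist())
G=np.array([[x,y,z] for z in (28,76) for y in (-23,23) for x in (125,137)])/1e3
print(proj(k,ap(pose2(*t),G)).round())
im=cv2.imread('pics/w1.png'); 
for u in proj(k,ap(pose2(*t),np.vstack([G,P]))): cv2.circle(im,tuple(int(4*x) for x in u),12,(0,0,255),4,shift=2)
cv2.imwrite('pics/w1c.png',cv2.resize(im[50:300,0:300],None,fx=2.4,fy=2.4))
E
```

```text
[0.5491 0.0937 1.0398] [[-1.3, 2.0], [1.1, -0.4], [0.2, -1.8]]
[[255. 229.]
 [266. 229.]
 [255. 191.]
 [266. 191.]
 [255. 248.]
 [267. 248.]
 [255. 206.]
 [267. 206.]]
```

View pics/w1c.png

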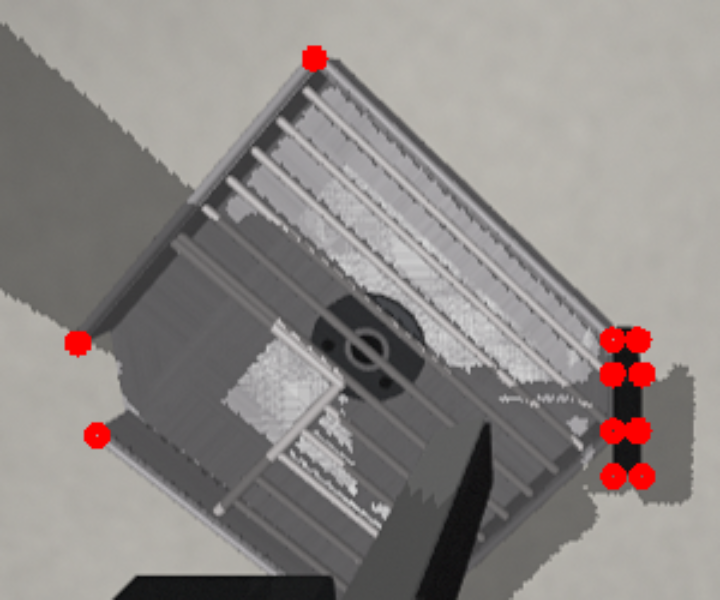

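The refit matches: wall ends at w1 (31,193) and (40,233), grip bar about (261,217). The plate shows under the grid at about (153,195). Now descending to the grip.

>>> {"api": "servo_tool", "payload": {"plan": [[-0.2, 0.04, 0.35, 0, 0, 0, 50], [-0.46, 0.09, 0.7, 0, 0, -0.01, 50], [-0.46, 0.09, 1, 0, 0, -0.01, 50], [-0.46, 0.09, 1, 0, 0, -0.01, 50]]}}

```text
time: 2.85
tool_pos: [0.6101, 0.208, 0.1139]
ee_rot: [-3.131, -0.011, 2.617]
wrist_force: [-1.5, -0.7, -2.0]
width: 0.05
finger_force: 0.0
```

>>> {"api": "servo_tool", "payload": {"plan": [[0, 0, 0.2, 0, 0, 0, 50], [0, 0, 0.4, 0, 0, 0, 50], [0, 0, 0.6, 0, 0, 0, 50], [0, 0, 0.67, 0, 0, 0, 50], [0, 0, 0.67, 0, 0, 0, 50], [0, 0, 0.67, 0, 0, 0, 50]]}}

```text
time: 3.35
tool_pos: [0.6149, 0.2093, 0.0573]
ee_rot: [3.14, 0.001, 2.617]
wrist_force: [0.7, 0.5, 0.5]
width: 0.0503
finger_force: 0.0
```

```bash
python3 - <<'E'
from h import *
save('wrist','w2.png'); o=robot.get_obs(); print(o['tool_pos'],o['ee_rot'])
E
```

```text
[0.61555842 0.20929798 0.05803899] [3.13906354e+00 2.36072634e-03 2.61701285e+00]
```

View pics/w2.png

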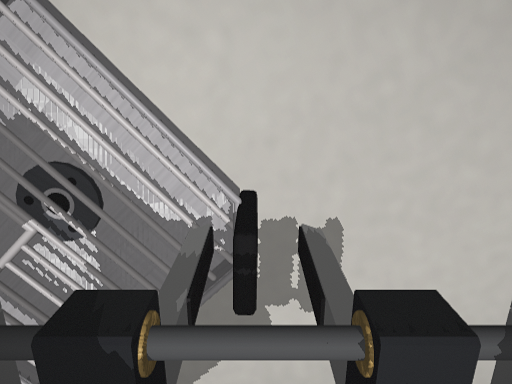

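The grip sits at about col 246, roughly 5 mm towards the tray from the jaw centre. I'll shift by that and close.

>>> {"api": "servo_tool", "payload": {"plan": [[0, -0.04, 0.01, 0, 0, 0, 50], [0, -0.04, 0.01, 0, 0, 0, 30], [0, -0.04, 0.01, 0, 0, 0, 12], [0, -0.04, 0.01, 0, 0, 0, 0], [0, -0.04, 0.01, 0, 0, 0, 0], [0, -0.04, 0.01, 0, 0, 0, 0], [0, -0.04, 0.01, 0, 0, 0, 0], [0, -0.04, 0.01, 0, 0, 0, 0]]}}

```text
time: 4.07
tool_pos: [0.6125, 0.2048, 0.0544]
ee_rot: [-3.141, -0.001, 2.615]
wrist_force: [-1.3, -0.2, 1.0]
width: 0.0119
finger_force: 30.0
```

>>> {"api": "servo_tool", "payload": {"plan": [[0, -0.021, -0.089, -0.022, 0, 0, 0], [0, -0.046, -0.177, -0.044, 0, 0, 0], [0, -0.073, -0.265, -0.067, 0, 0, 0], [0, -0.104, -0.351, -0.089, 0, 0, 0], [0, -0.137, -0.436, -0.111, 0, 0, 0], [0, -0.173, -0.52, -0.133, 0, 0, 0], [0, -0.213, -0.603, -0.156, 0, 0, 0], [0, -0.255, -0.684, -0.178, 0, 0, 0], [0, -0.255, -0.684, -0.178, 0, 0, 0], [0, -0.255, -0.684, -0.178, 0, 0, 0]]}}

```text
time: 4.9
tool_pos: [0.5993, 0.1823, 0.122]
ee_rot: [2.864, -0.001, 2.615]
wrist_force: [-0.1, 0.8, -2.0]
width: 0.0117
finger_force: 30.0
```

```bash
python3 - <<'E'
from h import *
o=robot.get_obs(); print(o['tool_pos'],o['ee_rot'],o['width'],o['finger_force'],o['joint_positions'].round(2))
r=R.from_euler('xyz',o['ee_rot']); print('tooly',r.as_matrix()[:,1].round(3),'edge',(o['tool_pos']+r.apply([0,-.256,.0575])).round(4))
k=cam('wrist'); save('wrist','w3.png'); save('scene','s3.png')
for c in ['wrist','scene']: print([(np.round(d['extent']).tolist(),round(d['conf'],2)) for d in robot.find_in('baffle_center',c)])
G=np.array([[-105,0,6],[11,18,6]])/1e3
# tray pose from the tool: tool x=tray y, y=tray x, z=-tray z
print('expected spout,start px',proj(k,o['tool_pos']+r.apply([[g[1],g[0]-.131,.0575-g[2]] for g in G])).round())
E
```

```text
[0.59932182 0.18232987 0.12196373] [ 2.86374269e+00 -9.92184036e-04  2.61531984e+00] 0.011660308894986033 29.974772036075592 [ 0.08  0.17  1.51  0.24  1.31 -1.  ]
tooly [0.483 0.831 0.274] edge [ 0.4835 -0.0168 -0.0035]
[([37.0, 208.0, 74.0, 80.0], 0.76), ([136.0, 192.0, 272.0, 383.0], 0.32)]
[([309.0, 180.0, 10.0, 11.0], 0.58)]
expected spout,start px [[-91. 217.]
 [ 74. 192.]]
```

>>> {"api": "servo_tool", "payload": {"plan": [[0, -0.021, -0.089, -0.022, 0, 0, 0], [0, -0.046, -0.177, -0.044, 0, 0, 0], [0, -0.073, -0.265, -0.067, 0, 0, 0], [0, -0.104, -0.351, -0.089, 0, 0, 0], [0, -0.137, -0.436, -0.111, 0, 0, 0], [0, -0.173, -0.52, -0.133, 0, 0, 0], [0, -0.213, -0.603, -0.156, 0, 0, 0], [0, -0.255, -0.684, -0.178, 0, 0, 0], [0, -0.255, -0.684, -0.178, 0, 0, 0], [0, -0.255, -0.684, -0.178, 0, 0, 0]]}}

```text
time: 5.93
tool_pos: [0.5782, 0.1449, 0.1811]
ee_rot: [2.584, -0.0, 2.615]
wrist_force: [-1.0, 0.5, -1.8]
width: 0.012
finger_force: 30.0
```

```bash
python3 - <<'E'
from h import *
o=robot.get_obs(); print(o['tool_pos'],o['ee_rot'],o['width'],o['joint_positions'].round(2))
r=R.from_euler('xyz',o['ee_rot'])
a=save('top','t4.png'); b=save('scene','s4.png')
f=lambda g:o['tool_pos']+r.apply([[q[1]/1e3,q[0]/1e3-.131,.0545-q[2]/1e3] for q in g])
for c in ['top','scene']:
  print(c,[(np.round(d['extent']).tolist(),round(d['conf'],2)) for d in robot.find_in('baffle_center',c)], proj(cam(c),f([[-105,0,6],[11,18,6],[-125,0,0]])).round().tolist())
A=cv2.resize(a[150:270,120:240],None,fx=3.3,fy=3.3); B=cv2.resize(b[140:240,260:380],None,fx=3.3,fy=3.96); cv2.imwrite('pics/m4.png',np.hstack([A,B])[:,:,::-1])
E
```

```text
[0.57817112 0.14493865 0.18113047] [ 2.58386296e+00 -2.04251349e-04  2.61525684e+00] 0.012022574302498805 [-0.13 -0.01  1.66  0.53  1.3  -1.27]
top [([192.0, 217.0, 20.0, 20.0], 0.74), ([321.0, 205.0, 63.0, 69.0], 0.65)] [[190.0, 217.0], [148.0, 200.0], [196.0, 221.0]]
scene [([289.0, 179.0, 15.0, 8.0], 0.64)] [[288.0, 177.0], [321.0, 171.0], [284.0, 178.0]]
```

View pics/m4.png

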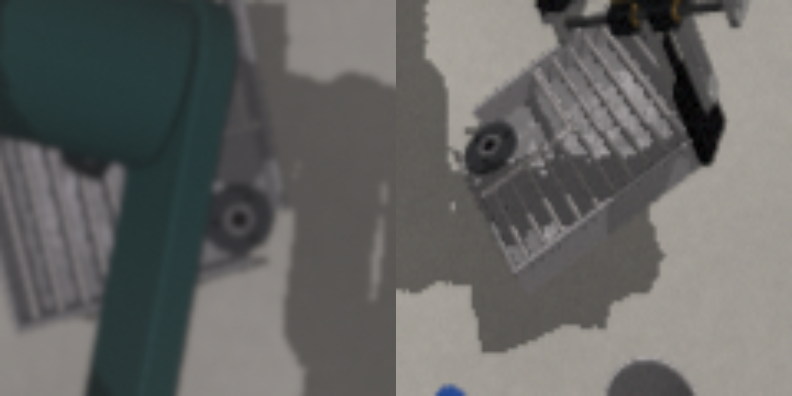

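The plate is in the mouth, at top (192,217) against the expected (190,217). Next I'll lower the tray.

>>> {"api": "servo_tool", "payload": {"plan": [[0, 0.018, 0.09, 0.022, 0, 0, 0], [0, 0.033, 0.18, 0.044, 0, 0, 0], [0, 0.045, 0.271, 0.067, 0, 0, 0], [0, 0.054, 0.362, 0.089, 0, 0, 0], [0, 0.059, 0.453, 0.111, 0, 0, 0], [0, 0.062, 0.545, 0.133, 0, 0, 0], [0, 0.061, 0.636, 0.156, 0, 0, 0], [0, 0.057, 0.727, 0.178, 0, 0, 0]]}}

```text
time: 6.8
tool_pos: [0.5996, 0.1835, 0.1216]
ee_rot: [2.866, -0.001, 2.617]
wrist_force: [-1.6, -1.4, -3.6]
width: 0.0123
finger_force: 30.0
```

>>> {"api": "servo_tool", "payload": {"plan": [[0, 0.018, 0.09, 0.022, 0, 0, 0], [0, 0.033, 0.18, 0.044, 0, 0, 0], [0, 0.045, 0.271, 0.067, 0, 0, 0], [0, 0.054, 0.362, 0.089, 0, 0, 0], [0, 0.059, 0.453, 0.111, 0, 0, 0], [0, 0.062, 0.545, 0.133, 0, 0, 0], [0, 0.062, 0.59, 0.144, 0, 0, 0], [0, 0.061, 0.636, 0.156, 0, 0, 0], [0, 0.059, 0.68, 0.167, 0, 0, 0], [0, 0.057, 0.727, 0.178, 0, 0, 0], [0, 0.057, 0.727, 0.178, 0, 0, 0], [0, 0.057, 0.727, 0.178, 0, 0, 0]]}}

```text
time: 7.8
tool_pos: [0.6131, 0.2058, 0.0546]
ee_rot: [3.14, -0.0, 2.616]
wrist_force: [-0.2, 0.3, -4.1]
width: 0.0117
finger_force: 30.0
```

>>> {"api": "servo_tool", "payload": {"plan": [[0, 0, 0.01, 0, 0, 0, 0], [0, 0, 0.01, 0, 0, 0, 20], [0, 0, 0.01, 0, 0, 0, 45], [0, 0, 0.01, 0, 0, 0, 45], [0, 0, 0.01, 0, 0, 0, 45], [0, 0, -0.3, 0, 0, 0, 45], [0, 0, -0.65, 0, 0, 0, 45], [0, 0, -1, 0, 0, 0, 60], [0, -0.3, -1, 0, 0, 0, 70], [0, -0.65, -1, 0, 0, 0, 70], [0, -1, -1, 0, 0, 0, 70]]}}

```text
time: 8.72
tool_pos: [0.5628, 0.118, 0.1564]
ee_rot: [3.14, 0.003, 2.618]
wrist_force: [-0.0, -0.9, -0.6]
width: 0.0677
finger_force: 0.0
```

>>> {"api": "servo_tool", "payload": {"plan": [[0.2, -0.35, -0.2, 0, 0, 0, 70], [0.4, -0.7, -0.4, 0, 0, 0, 70], [0.4, -1, -0.4, 0, 0, 0, 70]]}}

```text
time: 8.97
tool_pos: [0.477, 0.0522, 0.1986]
ee_rot: [3.138, 0.005, 2.618]
wrist_force: [0.2, -0.8, 1.1]
width: 0.0698
finger_force: 0.0
```

>>> {"api": "servo_tool", "payload": {"plan": [[0, -0.3, 0, 0, 0, 0, 70], [0, -0.36, 0, 0, 0, 0, 70], [0, -0.36, 0, 0, 0, 0, 70], [0, -0.36, 0, 0, 0, 0, 70]]}}

```text
time: 9.3
tool_pos: [0.4601, 0.0211, 0.195]
ee_rot: [3.14, 0.001, 2.615]
wrist_force: [-0.1, 0.5, -0.1]
width: 0.0695
finger_force: 0.0
```

```bash
python3 - <<'E'
from h import *
o=robot.get_obs(); print(o['time'],o['tool_pos'],o['ee_rot'],o['joint_positions'].round(2))
k=cam('wrist'); im=save('wrist','w5.png')
for n in ['baffle_center','tray']: 
  L=robot.find_in(n,'wrist'); print(n,[(np.round(d['extent']).tolist(),round(d['conf'],2)) for d in L])
  if n[0]=='b' and L: e=L[0]['extent']; print('plate',ray(k,e[0],e[1],.009))
E
```

```text
9.3 [0.46014947 0.02105754 0.1950205 ] [3.14024837e+00 7.76257167e-04 2.61513928e+00] [-0.08 -0.11  1.62  0.    1.63 -1.12]
baffle_center [([254.0, 209.0, 51.0, 48.0], 0.82), ([374.0, 194.0, 275.0, 261.0], 0.39)]
plate [ 0.49792763 -0.00069828  0.009     ]
tray [([373.0, 197.0, 273.0, 261.0], 0.83)]
```

View pics/w5.png

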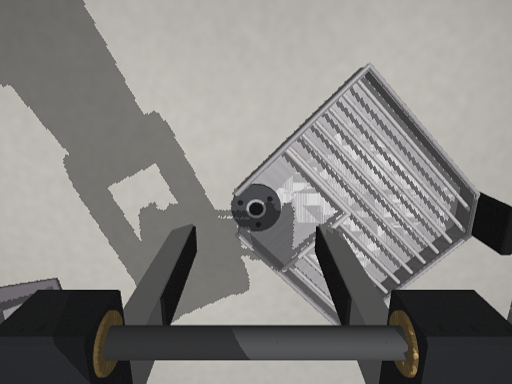

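Plate plug at (256,209), in the mouth and sticking past the floor edge; the tray is flat. Quick tray check, then the grasp numbers.

```bash
python3 - <<'E'
from h import *
k=cam('wrist')
P=np.array([[0,148.5,28],[-125,23.5,28],[-125,-23.5,28]])/1e3
t,r=fit(k,P,np.array([[369,65],[234,193],[240,234]]),[.549,.094,1.04]); print(t.round(4),r.round(1).tolist())
c=ray(k,256,209,.009); print(c,(np.linalg.inv(pose2(*t))@np.r_[c,1]).round(4))
yaw=t[2]+np.pi/2; print(yaw, move([c[0],c[1],.0215],R.from_euler('xyz',[np.pi,0,yaw])))
E
```

```text
[0.5504 0.0923 1.0425] [[0.1, -0.4], [1.7, -0.1], [-3.7, 0.7]]
[0.49892397 0.00209141 0.009     ] [-0.1039 -0.001   0.009   1.    ]
2.613266170037071 (array([-0.434,  0.023,  1.728]), array([ 0.   , -0.   ,  0.003]))
```

>>> {"api": "servo_tool", "payload": {"plan": [[-0.2, 0, 0.35, 0, 0, 0, 82], [-0.43, 0.02, 0.7, 0, 0, 0, 82], [-0.43, 0.02, 1, 0, 0, 0, 82], [-0.43, 0.02, 1, 0, 0, 0, 82], [-0.43, 0.02, 1, 0, 0, 0, 82]]}}

```text
time: 9.87
tool_pos: [0.4967, 0.002, 0.0925]
ee_rot: [-3.14, -0.006, 2.617]
wrist_force: [-0.2, -0.2, 0.9]
width: 0.0818
finger_force: 0.0
```

>>> {"api": "servo_tool", "payload": {"plan": [[0, 0, 0.2, 0, 0, 0, 82], [0, 0, 0.3, 0, 0, 0, 82], [0, 0, 0.3, 0, 0, 0, 82], [0, 0, 0.3, 0, 0, 0, 82]]}}

```text
time: 10.2
tool_pos: [0.4984, 0.0014, 0.0658]
ee_rot: [3.141, 0.001, 2.617]
wrist_force: [0.4, 0.5, -0.1]
width: 0.0815
finger_force: 0.0
```

```bash
python3 - <<'E'
from h import *
o=robot.get_obs(); print(o['time'],o['tool_pos'],o['ee_rot'])
k=cam('wrist'); im=save('wrist','w6.png')
L=robot.find_in('baffle_center','wrist'); print([(np.round(d['extent']).tolist(),round(d['conf'],2)) for d in L])
e=L[0]['extent']; c=ray(k,e[0],e[1],.009); print(c, move([c[0],c[1],.0215],R.from_euler('xyz',[np.pi,0,2.6133])))
E
```

```text
10.2 [0.4983774  0.00143301 0.06583626] [3.14096047e+00 9.53929464e-04 2.61669043e+00]
[([254.0, 214.0, 81.0, 78.0], 0.98), ([365.0, 192.0, 295.0, 382.0], 0.45)]
[0.49852608 0.0015462  0.009     ] (array([0.007, 0.   , 0.449]), array([0.001, 0.002, 0.002]))
```

View pics/w6.png

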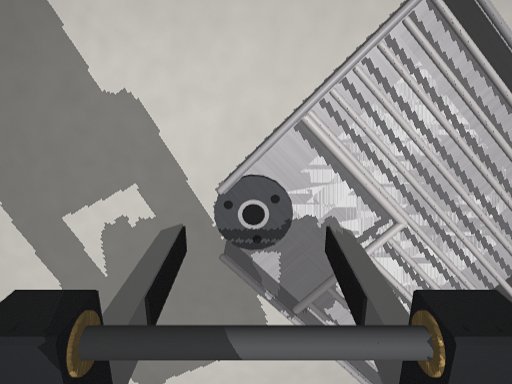

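The plate at (254,213) is centred between the fingers. Going down to pinch it.

>>> {"api": "servo_tool", "payload": {"plan": [[0, 0, 0.15, 0, 0, 0, 82], [0, 0, 0.28, 0, 0, 0, 82], [0, 0, 0.36, 0, 0, 0, 82], [0, 0, 0.41, 0, 0, 0, 82], [0, 0, 0.43, 0, 0, 0, 82], [0, 0, 0.44, 0, 0, 0, 82], [0, 0, 0.44, 0, 0, 0, 82], [0, 0, 0.44, 0, 0, 0, 82]]}}

```text
time: 10.97
tool_pos: [0.4985, 0.001, 0.0214]
ee_rot: [3.141, 0.001, 2.616]
wrist_force: [0.1, -1.2, 0.4]
width: 0.0819
finger_force: 0.0
```

```bash
python3 - <<'E'
from h import *
o=robot.get_obs(); print(o['time'],o['tool_pos'],o['ee_rot'],o['wrist_force'])
E
```

```text
10.9667 [0.49854181 0.00099819 0.02136368] [3.14098504e+00 1.15671066e-03 2.61601895e+00] [ 0.07824625 -1.15636662  0.42674333]
```

>>> {"api": "servo_tool", "payload": {"plan": [[0, 0, 0, 0, 0, 0, 65], [0, 0, 0, 0, 0, 0, 50], [0, 0, 0, 0, 0, 0, 40], [0, 0, 0, 0, 0, 0, 30], [0, 0, 0, 0, 0, 0, 30], [0, 0, 0, 0, 0, 0, 30], [0, 0, 0, 0, 0, 0, 30], [0, 0, 0, 0, 0, 0, 30]]}}

```text
time: 11.63
tool_pos: [0.4981, 0.001, 0.0208]
ee_rot: [3.142, 0.0, 2.616]
wrist_force: [0.1, -0.7, 1.5]
width: 0.0548
finger_force: 30.0
```

>>> {"api": "servo_tool", "payload": {"plan": [[0, 0, -0.05, 0, 0, 0, 30], [0, 0, -0.15, 0, 0, 0, 30], [0, 0, -0.3, 0, 0, 0, 30], [0, 0, -0.5, 0, 0, 0, 30], [0, 0, -0.75, 0, 0, 0, 30], [0, 0, -1, 0, 0, 0, 30], [0, 0, -1, 0, 0, 0, 30]]}}

```text
time: 12.22
tool_pos: [0.5014, 0.0008, 0.1273]
ee_rot: [3.137, 0.01, 2.616]
wrist_force: [0.4, 0.3, -0.5]
width: 0.0546
finger_force: 30.0
```

```bash
python3 - <<'E'
from h import *
o=robot.get_obs(); print(o['time'],o['tool_pos'],o['ee_rot'],o['width'],o['finger_force'])
k=cam('wrist'); im=save('wrist','w7.png')
L=robot.find_in('baffle_center','wrist'); print([(np.round(d['extent']).tolist(),round(d['conf'],2)) for d in L])
D=pose2(.5081,-.3384,-1.8993,np.pi/6,.065); Rd=R.from_matrix(D[:3,:3])
print('face axes\n',D[:3,:3].round(3),'place',ap(D,[-.032,0,.003]))
for flip in (0,np.pi):
  tr=Rd*R.from_euler('x',np.pi)*R.from_euler('z',flip)
  p=ap(D,[-.032,0,.08])[0]; print(flip,'eul',tr.as_euler('xyz').round(3),p,move(p,tr))
E
```

```text
12.2167 [0.50139741 0.00075047 0.1272615 ] [3.13696602 0.01029976 2.61616558] 0.054606428393773145 29.999683499336243
[([255.0, 241.0, 100.0, 89.0], 0.88)]
face axes
 [[-0.279  0.947  0.161]
 [-0.82  -0.323  0.473]
 [ 0.5   -0.     0.866]] place [[ 0.51752484 -0.31074931  0.05159808]]
0 eul [ 3.142 -0.524 -1.899] [ 0.52994599 -0.27430805  0.11828203] (array([-1.652, -2.225,  0.039]), array([ 0.293,  0.243, -1.097]))
3.141592653589793 eul [-3.142  0.524  1.242] [ 0.52994599 -0.27430805  0.11828203] (array([-1.652, -2.225,  0.039]), array([ 0.23 , -0.278,  0.853]))
```

Plate is held (width 54.6, force 30). Next I'll turn and travel to look at the drainer from near.

>>> {"api": "servo_tool", "payload": {"plan": [[0, 0, -0.2, 0, 0, 0.07, 30], [-0.05, -0.08, -0.4, 0, 0, 0.145, 30], [-0.12, -0.15, -0.6, 0, 0, 0.22, 30], [-0.18, -0.25, -0.7, 0, 0, 0.295, 30], [-0.24, -0.35, -0.7, 0, 0, 0.37, 30], [-0.3, -0.45, -0.7, 0, 0, 0.445, 30], [-0.4, -0.55, -0.7, 0, 0, 0.52, 30], [-0.5, -0.65, -0.7, 0, 0, 0.595, 30], [-0.6, -0.75, -0.7, 0, 0, 0.67, 30], [-0.6, -0.8, -0.7, 0, 0, 0.745, 30], [-0.6, -0.82, -0.7, 0, 0, 0.82, 30], [-0.6, -0.82, -0.7, 0, 0, 0.875, 30]]}}

```text
time: 13.32
tool_pos: [0.5074, -0.1003, 0.1879]
ee_rot: [-3.136, 0.0, 1.235]
wrist_force: [0.1, 0.4, -1.1]
width: 0.0549
finger_force: 30.0
```

>>> {"api": "servo_tool", "payload": {"plan": [[-0.3, 0.08, 0, 0, 0, 0, 30], [-0.65, 0.16, 0, 0, 0, 0, 30], [-1, 0.27, 0, 0, 0, 0, 30]]}}

```text
time: 13.57
tool_pos: [0.5006, -0.2032, 0.1882]
ee_rot: [-3.137, -0.001, 1.244]
wrist_force: [0.7, -0.3, -0.9]
width: 0.0549
finger_force: 30.0
```

>>> {"api": "servo_tool", "payload": {"plan": [[-0.3, 0.08, 0, 0, 0, 0, 30], [-0.65, 0.16, 0, 0, 0, 0, 30], [-1, 0.27, 0, 0, 0, 0, 30]]}}

```text
time: 13.82
tool_pos: [0.4937, -0.3073, 0.188]
ee_rot: [-3.137, -0.002, 1.242]
wrist_force: [0.5, 0.1, -1.6]
width: 0.0548
finger_force: 30.0
```

>>> {"api": "servo_tool", "payload": {"plan": [[-0.3, 0.08, 0, 0, 0, 0, 30], [-0.65, 0.16, 0, 0, 0, 0, 30], [-1, 0.27, 0, 0, 0, 0, 30], [-1, 0.27, 0, 0, 0, 0, 30], [-1, 0.27, 0, 0, 0, 0, 30]]}}

```text
time: 14.23
tool_pos: [0.4869, -0.411, 0.1869]
ee_rot: [-3.136, -0.003, 1.239]
wrist_force: [0.4, 1.2, -1.3]
width: 0.0551
finger_force: 30.0
```

```bash
python3 - <<'E'
from h import *
o=robot.get_obs(); print(o['time'],o['tool_pos'],o['ee_rot'],o['width'],o['joint_positions'].round(2))
k=cam('wrist'); im=save('wrist','w8.png')
for n in ('drainer_face','baffle_center'): print([(np.round(d['extent']).tolist(),round(d['conf'],2)) for d in robot.find_in(n,'wrist')])
D=pose2(.5081,-.3384,-1.8993,np.pi/6,.065)
Pd=np.array([[60,75,0],[60,-75,0],[-60,75,0],[-60,-75,0],[-60,75,11],[-60,-75,11]])/1e3
print(proj(k,ap(D,Pd)).round())
E
```

```text
14.2333 [ 0.48693344 -0.4109974   0.18689796] [-3.13618314e+00 -2.98808513e-03  1.23850588e+00] 0.055061620403960815 [-0.79  0.3   1.2   0.    1.65 -0.46]
[([317.0, 316.0, 148.0, 131.0], 0.75), ([69.0, 244.0, 138.0, 145.0], 0.62), ([253.0, 93.0, 187.0, 152.0], 0.57)]
[([254.0, 242.0, 97.0, 90.0], 0.92)]
[[346. 172.]
 [155. 172.]
 [338.  39.]
 [165.  40.]
 [341.  30.]
 [161.  31.]]
```

No picture views are left, so I'll use the face's perforations (8 x 5) numerically to refine the drainer pose.

```bash
python3 - <<'E'
from h import *
g=cv2.imread('pics/w8.png',0)
roi=g[0:185,140:365]
print('row profile col 253:',g[0:190:2,245].tolist())
print('col profile row 150:',g[150,140:370:2].tolist())
bg=cv2.medianBlur(roi,21); m=((bg.astype(int)-roi)>15).astype(np.uint8)
n,l,s,c=cv2.connectedComponentsWithStats(m)
b=[(round(c[i][0]+140,1),round(c[i][1],1),int(s[i][4])) for i in range(1,n) if 8<s[i][4]<250 and s[i][2]<22 and s[i][3]<22]
print(len(b),b)
E
```

```text
row profile col 253: [203, 203, 205, 205, 206, 205, 205, 205, 205, 200, 182, 126, 107, 103, 104, 104, 102, 174, 181, 186, 185, 179, 183, 187, 134, 80, 83, 76, 186, 186, 187, 185, 184, 185, 186, 132, 82, 82, 74, 193, 185, 182, 186, 190, 187, 187, 178, 78, 83, 79, 164, 185, 181, 180, 181, 184, 185, 188, 164, 81, 81, 77, 192, 184, 181, 185, 180, 184, 186, 184, 190, 100, 82, 100, 188, 181, 192, 112, 118, 116, 118, 120, 115, 96, 140, 138, 139, 139, 139, 138, 139, 137, 137, 136, 136]
col profile row 150: [134, 133, 134, 133, 133, 133, 134, 137, 137, 115, 116, 115, 116, 118, 117, 117, 118, 117, 118, 117, 117, 118, 118, 119, 117, 117, 117, 116, 117, 118, 118, 118, 116, 117, 117, 116, 116, 117, 116, 116, 115, 115, 116, 116, 116, 116, 116, 114, 111, 162, 160, 185, 183, 182, 181, 181, 181, 181, 180, 180, 181, 183, 183, 181, 179, 179, 179, 180, 179, 180, 180, 182, 183, 183, 180, 179, 179, 180, 179, 180, 180, 180, 183, 153, 185, 181, 180, 180, 181, 181, 180, 181, 183, 144, 137, 166, 182, 182, 182, 181, 182, 182, 181, 182, 213, 212, 212, 211, 211, 211, 210, 209, 211, 211, 211]
53 [(np.float64(170.
[... 1590 characters left out ...]
.float64(197.4), np.float64(132.6), 37), (np.float64(177.5), np.float64(142.9), 64), (np.float64(198.9), np.float64(143.3), 63), (np.float64(220.2), np.float64(143.7), 68), (np.float64(241.9), np.float64(144.1), 64), (np.float64(263.1), np.float64(144.7), 73), (np.float64(284.4), np.float64(145.1), 72), (np.float64(305.8), np.float64(145.5), 71), (np.float64(327.2), np.float64(146.1), 69), (np.float64(161.2), np.float64(163.9), 30), (np.float64(179.5), np.float64(165.0), 10), (np.float64(192.5), np.float64(165.0), 12), (np.float64(205.2), np.float64(165.6), 12), (np.float64(148.2), np.float64(174.3), 46), (np.float64(140.6), np.float64(178.1), 15), (np.float64(323.4), np.float64(182.7), 23)]
```

```bash
python3 - <<'E'
from h import *
k=cam('wrist')
rows=[[(184.9,50.3),(204.6,50.8),(224.6,51.0),(244.4,51.6),(264.5,51.9),(284.3,52.3),(304.3,52.7),(324.2,53.2)],
[(182.9,72.2),(203.4,72.6),(223.7,72.9),(243.8,73.4),(264.1,73.8),(284.2,74.2),(304.7,74.5),(324.9,75.0)],
[(181.2,94.9),(202,95.1),(222.5,95.7),(243.1,96),(263.8,96.4),(284.4,96.8),(305.1,97.2),(325.9,97.8)],
[(179.5,118.6),(200.3,118.9),(221.5,119.2),(242.4,119.8),(263.5,120.2),(284.5,120.7),(305.4,121.1),(326.5,121.3)],
[(177.5,142.9),(198.9,143.3),(220.2,143.7),(241.9,144.1),(263.1,144.7),(284.4,145.1),(305.8,145.5),(327.2,146.1)]]
uv=np.array(rows).reshape(-1,2)
# image right = tool y? face y: +y at right(346) per earlier projection
gi=np.array([[i-2,j-3.5] for i in range(5) for j in range(8)],float)
def model(p,ox=0):
    x,y,yaw,px,py,z,tilt=p; G=np.c_[gi[:,0]*px+ox,gi[:,1]*py,0*gi[:,0]]; return proj(k,ap(pose2(x,y,yaw,tilt,z),G))
for free in (0,1):
  def f(p):
    q=np.r_[p,.065,np.pi/6] if not free else p
    return (model(q)-uv).ravel()
  p0=[.508,-.338,-1.9,.02,.018]+([.065,.52] if free else [])
  s=least_squares(f,p0,x_scale=[.01,.01,.01,.001,.001]+([.01,.01] if free else [])); print(free,s.x.round(4),'rms',np.sqrt(np.mean(s.fun**2)).round(2))
  if not free:
    D=pose2(*s.x[:3],np.pi/6,.065); print('edges',proj(k,ap(D,np.array([[60,0,0],[-60,0,0],[-60,0,11],[0,75,0],[0,-75,0]])/1e3)).round(1).tolist())
E
```

```text
0 [ 0.5129 -0.3324 -1.9178  0.0211  0.0171] rms 0.1
edges [[252.0, 165.6], [254.9, 33.8], [254.9, 24.8], [343.9, 98.2], [163.0, 94.5]]
1 [ 0.4773 -0.3671 -1.9178  0.212   0.171  -2.5105  0.528 ] rms 0.1
```

```bash
cat >> h.py <<'E'
D=pose2(.5129,-.3324,-1.9178,.5236,.065)
RT=R.from_matrix(D[:3,:3])*R.from_euler('x',np.pi)*R.from_euler('z',np.pi)
def inface(off=(0,0,.015)):
    r,p=tool(0); return (np.linalg.inv(D)@np.r_[p+r.apply(off),1])[:3].round(4)
def goto(q,off): # put tool point off at face point q
    return move(ap(D,q)[0]-RT.apply(off),RT)
E
python3 - <<'E'
from h import *
p=robot.camera_params('wrist'); M=np.array(p['tool_from_camera']); K=np.array(p['camera_matrix'],float)
im=cv2.imread('pics/w8.png',0)
d=M[:3,:3]@np.linalg.inv(K)@[254.5,242,1]; o=M[:3,3]; print('plate in tool',o+d*(.012-o[2])/d[2])
# check via held-plate extent in two pics is done; now moves
r,_=tool(0); print(RT.as_euler('xyz').round(3),(RT.as_matrix()).round(3))
print(ap(D,[-.029,0,.05]))
for z in (.08,.03): print(z,goto([-.029,0,z],[0,0,.015]))
E
```

```text
plate in tool [0.00165194 0.00033991 0.012     ]
[3.142 0.524 1.224] [[ 0.295  0.94  -0.17 ]
 [ 0.814 -0.34  -0.47 ]
 [-0.5   -0.    -0.866]]
[[ 0.52994311 -0.28527227  0.09380121]]
0.08 (array([1.526, 0.003, 0.568]), array([ 0.002, -0.334,  0.012]))
0.03 (array([ 1.275e+00, -1.000e-03,  1.000e+00]), array([ 0.002, -0.334,  0.012]))
```

>>> {"api": "servo_tool", "payload": {"plan": [[0.3, 0, 0, 0, 0, 0, 30], [0.6, 0, 0, 0, 0, 0, 30], [0.9, 0, 0, 0, 0, 0.01, 30]]}}

```text
time: 14.63
tool_pos: [0.5176, -0.3225, 0.1906]
ee_rot: [-3.141, -0.001, 1.226]
wrist_force: [-0.2, 0.1, -1.5]
width: 0.0549
finger_force: 30.0
```

>>> {"api": "servo_tool", "payload": {"plan": [[0.2, 0, 0.05, 0, -0.06, 0, 30], [0.4, 0, 0.15, 0, -0.12, 0, 30], [0.55, 0, 0.25, 0, -0.18, 0, 30], [0.63, 0, 0.35, 0, -0.24, 0, 30], [0.63, 0, 0.45, 0, -0.3, 0, 30], [0.63, 0, 0.55, 0, -0.334, 0, 30], [0.63, 0, 0.55, 0, -0.334, 0, 30], [0.63, 0, 0.55, 0, -0.334, 0, 30]]}}

```text
time: 15.3
tool_pos: [0.5385, -0.2633, 0.1345]
ee_rot: [-3.138, 0.523, 1.231]
wrist_force: [0.5, 0.3, -0.6]
width: 0.0544
finger_force: 30.0
```

```bash
python3 - <<'E'
from h import *
o=robot.get_obs(); print(o['time'],o['tool_pos'],o['ee_rot'],o['width'],o['joint_positions'].round(2))
print(inface((.0015,0,.015))); print(goto([-.029,0,.012],(.0015,0,.015)))
k=cam('wrist'); save('wrist','w9.png'); print([(np.round(d['extent']).tolist(),round(d['conf'],2)) for n in ('baffle_center','drainer_face') for d in robot.find_in(n,'wrist')])
E
```

```text
15.3 [ 0.53853505 -0.2632602   0.13454836] [-3.13828013  0.52320619  1.23097181] 0.05442962115585223 [-0.27  0.27  1.43 -0.52  1.5   0.12]
[-0.0306  0.0006  0.0821]
(array([-0.016, -0.006,  0.701]), array([ 0.   , -0.   ,  0.004]))
[([256.0, 241.0, 98.0, 89.0], 0.9), ([305.0, 327.0, 119.0, 87.0], 0.64), ([80.0, 287.0, 147.0, 77.0], 0.61), ([253.0, 225.0, 198.0, 137.0], 0.56)]
```

>>> {"api": "servo_tool", "payload": {"plan": [[-0.02, 0, 0.2, 0, 0, 0, 30], [-0.02, 0, 0.4, 0, 0, 0, 30], [-0.02, 0, 0.55, 0, 0, 0, 30], [-0.02, 0, 0.66, 0, 0, 0, 30], [-0.02, 0, 0.7, 0, 0, 0, 30], [-0.02, 0, 0.7, 0, 0, 0, 30], [-0.02, 0, 0.7, 0, 0, 0, 30]]}}

```text
time: 16.03
tool_pos: [0.5268, -0.3007, 0.0771]
ee_rot: [3.14, 0.524, 1.224]
wrist_force: [-0.2, 0.5, -0.8]
width: 0.055
finger_force: 30.0
```

```bash
python3 - <<'E'
from h import *
print(inface((.0015,0,.015)),goto([-.029,0,.004],(.0015,0,.015)),robot.get_obs()['wrist_force'])
E
```

```text
[-0.0253  0.0023  0.0127] (array([ 0.037, -0.023,  0.087]), array([0.001, 0.   , 0.   ])) [-0.23583263  0.51654264 -0.84828532]
```

>>> {"api": "servo_tool", "payload": {"plan": [[0.01, -0.01, 0.03, 0, 0, 0, 30], [0.03, -0.02, 0.05, 0, 0, 0, 30], [0.03, -0.02, 0.065, 0, 0, 0, 30], [0.03, -0.02, 0.075, 0, 0, 0, 30], [0.03, -0.02, 0.08, 0, 0, 0, 30], [0.03, -0.02, 0.08, 0, 0, 0, 30]]}}

```text
time: 16.53
tool_pos: [0.524, -0.3008, 0.0676]
ee_rot: [-3.141, 0.525, 1.226]
wrist_force: [0.6, 0.5, -1.4]
width: 0.0548
finger_force: 30.0
```

```bash
python3 - <<'E'
from h import *
print(inface((.0015,0,.015)),robot.get_obs()['wrist_force'],D[:3,2])
E
```

```text
[-0.0292 -0.0003  0.004 ] [ 0.62507003  0.45482417 -1.37593632] [0.17004116 0.47019896 0.86602479]
```

Nominally 1 mm above the face with no contact yet. I'll creep down to feel it.

>>> {"api": "servo_tool", "payload": {"plan": [[0, 0, 0.005, 0, 0, 0, 30], [0, 0, 0.01, 0, 0, 0, 30], [0, 0, 0.01, 0, 0, 0, 30], [0, 0, 0.01, 0, 0, 0, 30]]}}

```text
time: 16.87
tool_pos: [0.5238, -0.3014, 0.0668]
ee_rot: [3.142, 0.525, 1.226]
wrist_force: [-0.3, 0.2, -1.2]
width: 0.0548
finger_force: 30.0
```

>>> {"api": "servo_tool", "payload": {"plan": [[0, 0, 0.005, 0, 0, 0, 30], [0, 0, 0.01, 0, 0, 0, 30], [0, 0, 0.01, 0, 0, 0, 30]]}}

```text
time: 17.12
tool_pos: [0.5236, -0.3018, 0.0658]
ee_rot: [-3.141, 0.525, 1.226]
wrist_force: [0.8, -1.3, -1.5]
width: 0.0546
finger_force: 30.0
```

>>> {"api": "servo_tool", "payload": {"plan": [[0, 0, 0.005, 0, 0, 0, 30], [0, 0, 0.01, 0, 0, 0, 30], [0, 0, 0.01, 0, 0, 0, 30]]}}

```text
time: 17.37
tool_pos: [0.5235, -0.3023, 0.065]
ee_rot: [-3.142, 0.525, 1.226]
wrist_force: [-0.4, 0.1, -2.2]
width: 0.0549
finger_force: 30.0
```

>>> {"api": "servo_tool", "payload": {"plan": [[0, 0, 0.005, 0, 0, 0, 30], [0, 0, 0.01, 0, 0, 0, 30], [0, 0, 0.01, 0, 0, 0, 30]]}}

```text
time: 17.62
tool_pos: [0.5237, -0.3025, 0.065]
ee_rot: [3.14, 0.524, 1.225]
wrist_force: [0.4, 2.3, 3.4]
width: 0.0549
finger_force: 30.0
```

```bash
python3 - <<'E'
from h import *
o=robot.get_obs(); print(inface((.0015,0,.015)),o['wrist_force']@D[:3,:3])
E
```

```text
[-0.029   0.0001  0.0009] [-0.29467205 -0.36919937  4.12463003]
```

Contact felt (about 4 N along the normal). Easing 0.5 mm and releasing, then checking.

>>> {"api": "servo_tool", "payload": {"plan": [[0, 0, -0.005, 0, 0, 0, 30], [0, 0, -0.005, 0, 0, 0, 58], [0, 0, -0.005, 0, 0, 0, 64], [0, 0, -0.005, 0, 0, 0, 72], [0, 0, -0.005, 0, 0, 0, 72], [0, 0, -0.005, 0, 0, 0, 72], [0, 0, -0.1, 0, 0, 0, 72], [0, 0, -0.4, 0, 0, 0, 72], [0, 0, -0.7, 0, 0, 0, 72], [0, 0, -1, 0, 0, 0, 72], [0, 0, -1, 0, 0, 0, 72], [0, 0, -1, 0, 0, 0, 72]]}}

```text
time: 18.62
tool_pos: [0.5417, -0.2552, 0.1531]
ee_rot: [3.136, 0.524, 1.225]
wrist_force: [0.5, 0.0, -1.1]
width: 0.0722
finger_force: 0.0
```

>>> {"api": "servo_tool", "payload": {"plan": [[-0.2, 0, -0.2, 0, 0, 0, 72], [-0.4, 0, -0.2, 0, 0, 0, 72], [-0.5, 0, -0.2, 0, 0, 0, 72], [-0.5, 0, -0.2, 0, 0, 0, 72], [-0.5, 0, -0.2, 0, 0, 0, 72]]}}

```text
time: 19.03
tool_pos: [0.528, -0.2871, 0.1913]
ee_rot: [-3.139, 0.524, 1.226]
wrist_force: [0.7, 0.3, -0.4]
width: 0.0721
finger_force: 0.0
```

```bash
python3 - <<'E'
from h import *
o=robot.get_obs(); print(o['time'],o['tool_pos'],o['width'])
def onface(c,u,v,h):
    K,Rc,t=c; d=D[:3,:3].T@Rc.T@np.linalg.inv(K)@[u,v,1]; q=D[:3,:3].T@(-Rc.T@t-D[:3,3]); return (q+d*(h-q[2])/d[2]).round(4)
for n in ('wrist','scene','top'):
  k=cam(n); im=save(n,n+'_end.png')
  for d in robot.find_in('baffle_center',n)[:2]: e=d['extent']; print(n,np.round(e),round(d['conf'],2),onface(k,e[0],e[1],.006))
  if n=='wrist':
    g=cv2.cvtColor(im,cv2.COLOR_RGB2GRAY); e=robot.find_in('baffle_center',n)[0]['extent']; u,v,w,h=map(int,e)
    x0,y0=max(0,u-w),max(0,v-h); m=(g[y0:v+h,x0:u+w]<75).astype(np.uint8); N,l,s,cc=cv2.connectedComponentsWithStats(m); i=1+np.argmax(s[1:,4])
    (cx,cy),(a,b),th=cv2.fitEllipse(np.argwhere(l==i)[:,::-1][cv2.convexHull(np.argwhere(l==i)[:,::-1].astype(np.int32),returnPoints=False).ravel()].astype(np.float32))
    c=[cx+x0,cy+y0]; print('blob',np.round(c,1),a,b,onface(k,*c,.006)); print('expect dia', np.ptp(proj(k,ap(D,[[-.032+.028*np.cos(q),.028*np.sin(q),.006] for q in np.linspace(0,6.28,60)])),axis=0))
E
```

```text
19.0333 [ 0.52800128 -0.28709318  0.19128737] 0.07208776988737386
wrist [256. 130.  69.  63.] 0.79 [-0.0298 -0.0003  0.006 ]
blob [259.   81.7] 31.1132869720459 156.74981689453125 [-0.0698  0.0021  0.006 ]
expect dia [65.03919836 65.72720279]
scene [197. 188.  18.  13.] 0.54 [-0.0393  0.0088  0.006 ]
top [312. 201.  18.  21.] 0.7 [-0.0194 -0.0015  0.006 ]
```

```bash
python3 - <<'E'
from h import *
k=cam('wrist'); g=cv2.imread('pics/wrist_end.png',0)
K,Rc,t=k
P=np.array([[-60,0,0],[-32,0,6],[-60,28,0],[-4,0,6]])/1e3; print('pred lip,centre,..',proj(k,ap(D,P)).round(1).tolist())
c=int(round(proj(k,ap(D,P))[1][0]))
print('col',c,[(r,int(g[r,c])) for r in range(70,185,2)])
H=cv2.HoughCircles(cv2.GaussianBlur(g,(3,3),0)[60:210,170:340],cv2.HOUGH_GRADIENT,1.2,20,param1=80,param2=20,minRadius=28,maxRadius=38)
print(None if H is None else (H[0][:3]+[170,60,0]).round(1).tolist())
E
```

```text
pred lip,centre,.. [[255.3, 94.1], [255.1, 127.9], [287.9, 94.3], [255.0, 159.7]]
col 255 [(70, 108), (72, 72), (74, 74), (76, 65), (78, 67), (80, 67), (82, 67), (84, 67), (86, 65), (88, 66), (90, 67), (92, 72), (94, 111), (96, 99), (98, 48), (100, 51), (102, 52), (104, 50), (106, 51), (108, 49), (110, 48), (112, 48), (114, 50), (116, 47), (118, 115), (120, 94), (122, 19), (124, 25), (126, 22), (128, 23), (130, 26), (132, 26), (134, 21), (136, 22), (138, 30), (140, 150), (142, 152), (144, 81), (146, 83), (148, 82), (150, 82), (152, 81), (154, 81), (156, 81), (158, 79), (160, 77), (162, 189), (164, 189), (166, 189), (168, 191), (170, 188), (172, 186), (174, 184), (176, 186), (178, 187), (180, 191), (182, 193), (184, 191)]
[[258.2, 129.0, 32.0]]
```

The plate spans rows 96–161, with its edge at the lip (row 94), flat and centred. Handing in.

```bash
python3 -c "
from h import *
print(robot.close_job())"
```

```text
the job is handed in; nothing more can be done
None
```

The job is handed in: the plate slid into the pouring corner, the tray was set back down flat, and the plate lies flat on the grey drainer with its edge on the lip near mid-width. The last wrist picture bears out the plate's position; I don't have the judge's result.

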